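Slide the tub up onto the serving tray

TASK

Slide the flat white round tub up the sloped front edge of the wooden serving tray until it stands wholly on the tray's level floor, about in the middle, then let go and back away. Push it along without lifting it off or tipping it over, and leave the green-and-red pot and the roll of tape where they are.

Things in the scene. Friction and masses are not known exactly. Their poses are not given: they have to be found in the camera images.
- white_tub: flat round closed white tub, 90 mm across and 32 mm tall, about 0.14 kg, loose on the worktop in front of the tray's slope. Too wide to grip comfortably; two fingers held some 50 mm apart behind it push it steadily. Origin at the centre of its underside, z up; its x and y axes mean nothing (it is round).
- tray_floor (a point): centre of the level floor of the fixed wooden tray, on its surface, 12 mm above the worktop; x points level from the slope into the tray, z up. Floor: 160 mm along x, 180 mm along y. From its open front edge (x -80 mm) a paler slope 200 mm wide falls to the worktop at x -150 mm. Dark rims, 10 mm thick, tops 28 mm above the worktop, on the other three sides; steel handles stand out 25 mm at the sides.
- green_pot: bystander: flat round pot with green lid and red base, 67 mm across, 24 mm tall, loose; stands beside the slope or behind the tray. Origin at the centre of its underside.
- tape_roll: bystander: roll of beige adhesive tape lying flat, 98 mm across, 25 mm tall, loose; stands behind the tray or beside the slope. Origin at the centre of its underside.
Not all that is in view belongs to the job. Leave any orange or yellow look-alike of the white_tub alone.

How it is judged:
By the outcome, as a careful person would: the job done as asked, in the order asked, and still so for the second after the job is handed in, with the robot touching nothing.
It also fails if it takes over 35 s, if anything falls off the work surface, if the arm or the gripper's body presses on something with over 40 N, if the wrist force passes 120 N, or if a joint passes its speed limit or range.

ROBOT

A 6-joint arm with a two-finger parallel gripper is mounted at the origin on a cart in front of the work surface, level with it; the furniture and walls round the work are solid. World frame = base frame: x ahead of the robot, y to its left, z up, the work surface at z = 0. Lengths are in mm, angles in rad, forces in N, time in s.
With the tool pointing down it reaches from about 300 to 775 mm from the base axis. Payload 14.6 kg.
Tool frame: the origin (TCP) lies at the centre of the arm's flange, where the gripper is bolted on; the fingertips stand 199 mm ahead of it and the grasp point (between the pads) lies 180 mm ahead of it; z points along the fingers, y is the line along which they close (so a half turn about z gives the same grasp; the last joint's range is limited). The gripper opens to 94 mm and grips with 3 to 60 N. Pads are 16 mm wide; open, the fingers measure 119 mm over their backs; the gripper's body (75 mm by 177 mm) begins 78 mm behind the grasp point.
Start: joints at [1.193, 0.3, 1.521, -0, 1.321, -0.067], TCP at [168.199, 523.641, 404.646] pointing down, gripper open.
Joint ranges: [-3.03, 3.03], [-0.79, 2.21], [0.23, 2.52], [-1.04, 4.18], [0, 3.07], [-2.55, 2.55]. Speed limits (rad/s): [2.22, 2.22, 2.57, 3.14, 3.14, 3.14].

INTERFACE

Orientations are given as [roll, pitch, yaw] about the fixed x, y, z axes, in that order (R = Rz(yaw) Ry(pitch) Rx(roll)).
In Python, from cell import manip, optics, workorder gives the robot as it stands.
- The arm moves only by the tool step_arm, never from a script. Its argument "increments" is a list that holds one entry, the list of rows, each a list of 7 numbers: the turn, a rotation vector about the tool's x, y, z as a fraction of full scale, then the shift along the tool's x, y, z as a fraction of full scale, then the closure, from -1 (fully open) to 1 (shut). In form: [[[wx, wy, wz, tx, ty, tz, fingers], ...]]. A call has 1 to 5 rows; each row shifts and turns the commanded pose from where the row before left it, along the tool's axes as they then stand; what a row does not reach is not made up. Full scale, the value 1, is 40 mm for a shift and 45 degrees for a turn. A row lasts 1/10 s, in which the tool goes at most 50 mm and 8.59 degrees, less where a joint would pass 70% of its speed; a pose out of reach is approached as far as the arm can. A call with a number of a shift or a turn outside -1 to 1 is refused whole. A call with a gripper value outside its range is refused whole. The fingers move at their own pace and stop on an object; "newtons" is the grip in N (left out, the last holds). Time passes only in rows, so rows that do not move let the fingers close. It gives the time, the measured TCP pose, the force, the opening and the grip force at its end, in the units of the state.
- manip.read_state(): the state, without advancing time (a new reading comes with each control period).
- optics.camera(name): name is "scene" or "top" or "wrist"; returns a dict with "frame" (480x640x3 uint8, red, green, blue), "range_z" (480x640 float32, mm along the optical axis (not along the pixel's ray), 0 where there is no reading), "mtx" (3x3 intrinsics, pixels), "cam_to_world" (4x4, takes a point from camera to world coordinates). Camera axes: x right, y down, z forward; pixel columns grow to the right and rows downward; lengths in mm; the calibration is good to about 2 mm. The wrist camera is an equidistant fisheye: a pixel r from the principal point sees the ray r / f radians off the axis. A picture is of the moment at which its call begins.
- workorder.sign_off(): hands the job in; it is judged then, once.
The state is a dict: "clock": time; "joints": joint angles; "qd": joint speeds; "effort": joint torques, N m; "eef_pos": TCP position; "eef_rot": TCP orientation; "wrist_force": force on the tool from outside, world axes, zero at the start; "moment": the same for the moment, N m; "finger_gap": finger opening in mm; "finger_force": force on a finger pad.
Only numpy, scipy, OpenCV 4.12 (cv2) and the standard library are available. Lean on these libraries where they do the work, as an engineer would, in place of code of your own. Each camera call takes 0.05 s, during which the arm holds its last target. There are 200 camera calls.

## Working session

There is one attempt and no reset: what is moved stays moved. The work goes in short steps, Python scripts to look and compute and a tool call to move; the robot and the scene stay as the last step left them, time stands still between calls to the robot, and variables do not carry over. Pictures are saved under pics/ and viewed, at most 10 in all, crops included, and the job is handed in when it is done.

Besides the shell and the picture viewer there is one more tool, called after "Request:" by a JSON object that holds its "fn" and its "kwargs". step_arm: Moves the arm, as the interface text tells. Its arguments: {"type":"object","properties":{"increments":{"type":"array","items":{"type":"array","items":{"type":"array","items":{"type":"number"}}}},"newtons":{"type":"number"}},"required":["increments"]}

```bash
mkdir -p pics; python3 - <<'E'
from cell import manip, optics
import cv2,numpy as np
a=optics.camera("scene");b=optics.camera("top")
for n,c in(("scene",a),("top",b)):
    cv2.imwrite(f"pics/{n}0.png",c["frame"][:,:,::-1]); np.savez(f"{n}.npz",**c)
s=manip.read_state();print(s)
E
```

```text
{'clock': 0.1, 'joints': array([ 1.19341577e+00,  3.00385428e-01,  1.52150833e+00,  1.72272081e-05,
        1.32068355e+00, -6.66337949e-02]), 'qd': array([-0.00056768, -0.00091715, -0.00160734, -0.00115111,  0.00153799,
       -0.00020839]), 'effort': array([ 2.07796176e-03, -5.32649159e+01, -3.53282797e+01,  7.09553878e-02,
        2.35263957e-02, -5.48492835e-05]), 'eef_pos': array([168.18126325, 523.62296688, 404.16399948]), 'eef_rot': array([-3.14061130e+00, -8.22125721e-05,  2.83084158e+00]), 'wrist_force': array([ 0.07624484, -0.15503214, -0.22459645]), 'moment': array([ 0.03116411,  0.039782  , -0.07687704]), 'finger_force': 0.0, 'finger_gap': 93.85012560807823}
```

View pics/top0.png

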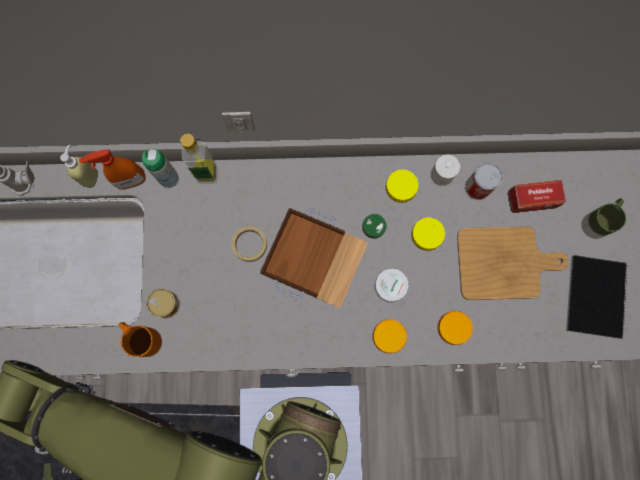

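View pics/scene0.png

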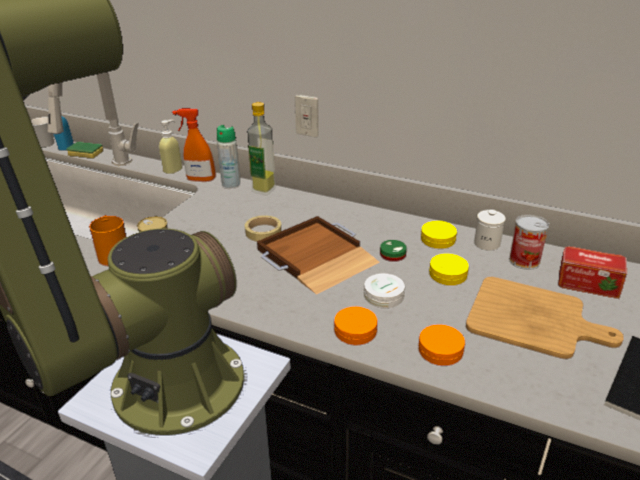

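The white candidates in the top view are the flat white tub at (392,285) and the tall white tin at (447,168). The flat one in front of the slope fits. The yellow (402,185), (429,233) and orange (390,336), (456,328) tubs are look-alikes. The tray is at about (306,253) with its slope to the right, the pot at (374,226) and the tape at (249,244). Next I measure these and confirm the tub in a crop.

```bash
cat > h.py <<'E'
import numpy as np,cv2
def world(c):
    z=c["range_z"];v,u=np.mgrid[:480,:640];K=c["mtx"]
    p=np.stack([(u-K[0,2])/K[0,0]*z,(v-K[1,2])/K[1,1]*z,z,np.ones_like(z)],-1)
    return (p@np.asarray(c["cam_to_world"]).T)[...,:3]
def tub(c,box):
    """centre (x,y) of the min enclosing circle of bright unsaturated pixels in box u0,v0,u1,v1"""
    P=world(c);h=cv2.cvtColor(c["frame"],cv2.COLOR_RGB2HSV);u0,v0,u1,v1=box
    m=np.zeros((480,640),bool);m[v0:v1,u0:u1]=True
    return P,h,m
E
python3 - <<'E'
import numpy as np,cv2
from h import *
c=np.load("top.npz");P=world(c);f=c["frame"]
cv2.imwrite("pics/crop.png",cv2.resize(f[190:320,220:430,::-1],None,fx=3.6,fy=3.6,interpolation=cv2.INTER_CUBIC))
print(c["mtx"],c["cam_to_world"])
def rep(n,box,zmin):
    u0,v0,u1,v1=box;q=P[v0:v1,u0:u1].reshape(-1,3);q=q[q[:,2]>zmin]
    (cx,cy),r=cv2.minEnclosingCircle(q[:,:2].astype(np.float32));print(n,len(q),q.mean(0),np.median(q[:,2]),(cx,cy),r)
rep("tub",(370,262,414,308),22);rep("pot",(358,208,390,243),12);rep("tape",(225,220,272,268),15)
print("table",np.median(P[300:350,200:250,2]))
# tray: hue mask of wood
h=cv2.cvtColor(f,cv2.COLOR_RGB2HSV)
m=((h[...,0]<20)&(h[...,1]>90)).astype(np.uint8);m[:,:255]=0;m[:,370:]=0;m[:200]=0;m[315:]=0
m=cv2.morphologyEx(m,cv2.MORPH_OPEN,np.ones((3,3)))
ct=max(cv2.findContours(m,0,2)[0],key=cv2.contourArea)
print(cv2.minAreaRect(ct))
floor=(P[...,2]>9)&(P[...,2]<15)&(m>0)
q=P[floor];print("floorish",len(q))
rim=(P[...,2]>21)&(m>0);q=P[rim][:,:2].astype(np.float32);print("rim",cv2.minAreaRect(q),cv2.boxPoints(cv2.minAreaRect(q)))
q=P[m>0][:,:2].astype(np.float32);r=cv2.minAreaRect(q);print("all",r,cv2.boxPoints(r))
E
```

```text
[[591.14533043   0.         318.66403601]
 [  0.         591.14533043 249.63419101]
 [  0.           0.           1.        ]] [[-2.60048168e-02 -9.82414651e-01  1.84892409e-01  2.17120072e+02]
 [-9.99661021e-01  2.53226682e-02 -6.05022933e-03 -5.20043578e+01]
 [ 1.26186481e-03 -1.84987069e-01 -9.82740145e-01  1.62256462e+03]
 [ 0.00000000e+00  0.00000000e+00  0.00000000e+00  1.00000000e+00]]
tub 862 [ 413.2841133  -253.88768052   45.17241427] 32.12354905306404 (331.3352966308594, -169.57693481445312) 163.91610717773438
pot 461 [ 575.38618381 -213.20576302   55.87536334] 24.823591284405893 (415.6585693359375, -140.72296142578125) 217.45938110351562
tape 507 [523.71803589 117.08913043  74.6595848 ] 24.125942243056215 (400.91558837890625, 51.27913284301758) 210.8277130126953
table -0.23811495565075802
((314.2467041015625, 257.0748291015625), (87.0262451171875, 71.9350814819336), 23.782032012939453)
floorish 2549
rim ((431.28314208984375, 1.767486572265625), (201.93763732910156, 392.7467956542969), 76.8836669921875) [[ 217.12012   -52.004383]
 [ 599.6207   -141.13    ]
 [ 645.44617    55.539356]
 [ 262.94556   144.66498 ]]
all ((427.8713684082031, -16.65411376953125), (238.98348999023438, 354.3302307128906), 65.5235366821289) [[ 217.12006   -52.00438 ]
 [ 539.6072   -198.81027 ]
 [ 638.6227     18.696152]
 [ 316.13556   165.50204 ]]
```

View pics/crop.png

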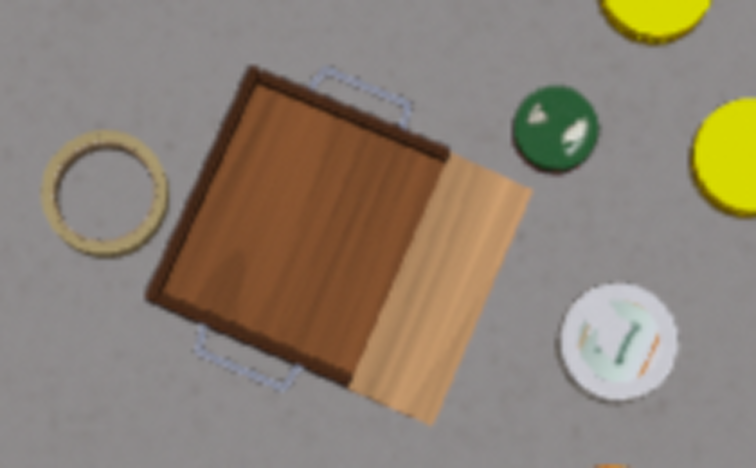

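The crop confirms the flat round white tub with the printed label at crop (618,342), in front of the pale slope, with the pot at (556,128). I'll redo the fits with the no-reading pixels dropped.

```bash
python3 - <<'E'
import numpy as np,cv2
from h import *
c=np.load("top.npz");P=world(c);f=c["frame"];ok=(c["range_z"]>0)&(P[...,2]<45)
def rep(n,box,zmin):
    u0,v0,u1,v1=box;q=P[v0:v1,u0:u1][ok[v0:v1,u0:u1]];q=q[q[:,2]>zmin]
    (cx,cy),r=cv2.minEnclosingCircle(q[:,:2].astype(np.float32));print(n,len(q),q.mean(0),(cx,cy),r)
rep("tub",(370,262,414,308),22);rep("pot",(358,208,390,243),15);rep("tape",(225,220,272,268),15)
rep("orange",(370,315,410,358),20)
h=cv2.cvtColor(f,cv2.COLOR_RGB2HSV)
m=((h[...,0]<20)&(h[...,1]>90)).astype(np.uint8);m[:,:255]=0;m[:,370:]=0;m[:200]=0;m[315:]=0
m=cv2.morphologyEx(m,cv2.MORPH_OPEN,np.ones((3,3)))
ct=max(cv2.findContours(m,0,2)[0],key=cv2.contourArea)
# corners picked from the crop (scale 3.6, offset 220,190), rays cut with given heights
def ray(u,v,z):
    u=220+u/3.6-.36;v=190+v/3.6-.36;K=c["mtx"];T=c["cam_to_world"]
    d=T[:3,:3]@[(u-K[0,2])/K[0,0],(v-K[1,2])/K[1,1],1];o=T[:3,3];return (o+d*(z-o[2])/d[2])[:2]
bl=ray(148,298,28);br=ray(252,66,28);fl=ray(450,150,28);fb=ray(350,386,28);s1=ray(531,189,0);s2=ray(434,425,0)
# order: back(B) y- / y+
print("rim corners",bl,br,fl,fb,"slope foot",s1,s2)
foot=(s1+s2)/2;back=(bl+br)/2;front=(fl+fb)/2
d=(bl+br-s1-s2)/2;print("axis from foot->back len",np.hypot(*d),"yaw",np.degrees(np.arctan2(d[1],d[0])))
for a,b in((bl,br),(s2,s1),(fb,fl)):
    e=b-a;print("cross yaw",np.degrees(np.arctan2(e[1],e[0])),np.hypot(*e))
for a,b in((fb,bl),(fl,br)):
    e=b-a;print("side yaw",np.degrees(np.arctan2(e[1],e[0])),np.hypot(*e))
u=d/np.hypot(*d);print("centre est",foot+150*u,back-90*u,front+80*u)
E
```

```text
tub 855 [ 414.8901347  -255.54052644   32.25809213] (415.81561279296875, -256.3895568847656) 45.535797119140625
pot 445 [ 582.78330528 -216.44032219   24.84403091] (583.2623901367188, -216.70394897460938) 33.56433868408203
tape 491 [533.70900825 122.5993052   24.21868755] (526.927978515625, 120.82967376708984) 67.46192169189453
orange 905 [ 278.27671629 -243.96856986   32.45171529] (278.4983215332031, -244.5504608154297) 45.11659240722656
rim corners [458.04003279  97.56334184] [637.07665877  15.81638064] [ 566.74754409 -134.85774798] [387.33760867 -53.57118071] slope foot [ 540.23617381 -198.23492846] [ 358.89744362 -116.80901033]
axis from foot->back len 235.56113796217772 yaw 65.41820017249638
cross yaw -24.541131262058073 196.8163588487944
cross yaw -24.18134985117711 198.7810735658447
cross yaw -24.374200630856862 196.96555775853045
side yaw 64.9292799301293 166.85465735657786
side yaw 64.97857226219051 166.2795158945518
centre est [511.96560118 -21.116725  ] [510.1190703 -25.1532854] [510.32193236 -21.46500067]
```

```bash
cat > plan.py <<'E'
"""python3 plan.py x y z yaw step_mm [n]: rows of the next n steps to a TCP pose, tool kept pointing down"""
import sys,numpy as np
from scipy.spatial.transform import Rotation as R
from cell import manip
x,y,z,yaw,st=map(float,sys.argv[1:6]);n=int(sys.argv[6]) if len(sys.argv)>6 else 5
s=manip.read_state();p=s["eef_pos"].copy();r=R.from_euler("xyz",s["eef_rot"])
g=R.from_euler("xyz",[np.pi,0,yaw]);t=np.array([x,y,z])
print("t",s["clock"],p.round(1),s["eef_rot"].round(3),"gap",round(s["finger_gap"],1),"F",s["wrist_force"].round(1))
for i in range(n):
    w=(r.inv()*g).as_rotvec();a=np.linalg.norm(w);m=np.radians(8.5)
    if a>m:w*=m/a
    d=t-p;L=np.linalg.norm(d)
    if L>st:d*=st/L
    row=np.r_[w/np.radians(45),r.inv().apply(d)/40].round(3)
    print(row.tolist());p+=r.apply(row[3:]*40);r=r*R.from_rotvec(row[:3]*np.radians(45))
print("left",np.linalg.norm(t-p).round(1))
E
python3 plan.py 440 150 404 1.18 39; python3 -c "
import numpy as np
u=np.array([511,-23])-[415.3,-256];print(np.arctan2(u[1],u[0]),np.hypot(*u),u/np.hypot(*u))"
```

```text
t 0.1 [168.2 523.6 404.2] [-3.141 -0.     2.831] gap 93.9 F [ 0.1 -0.2 -0.2]
[-0.0, 0.0, 0.189, -0.787, -0.575, 0.001]
[-0.0, 0.0, 0.189, -0.864, -0.453, 0.001]
[-0.0, 0.0, 0.189, -0.921, -0.32, 0.001]
[-0.0, 0.0, 0.189, -0.958, -0.18, 0.001]
[-0.0, 0.0, 0.189, -0.974, -0.036, 0.001]
left 267.1
1.181074639923902 251.88785202942995 [0.37993099 0.92501484]
```

Request:
{"fn": "step_arm", "kwargs": {"increments": [[[0,0,0.19,-0.79,-0.57,0,-0.06],[0,0,0.19,-0.86,-0.45,0,-0.06],[0,0,0.19,-0.92,-0.32,0,-0.06],[0,0,0.19,-0.96,-0.18,0,-0.06],[0,0,0.19,-0.97,-0.04,0,-0.06]]]}}

```text
clock: 0.6
eef_pos: [283.1, 364.7, 404.5]
eef_rot: [-3.141, 0.0, 2.079]
wrist_force: [0.6, 0.1, 0.0]
finger_gap: 57.7
finger_force: 0.0
```

```bash
python3 plan.py 440 150 404 1.18 39
```

```text
t 0.6 [283.1 364.7 404.5] [-3.141  0.     2.079] gap 57.7 F [0.6 0.1 0. ]
[-0.0, 0.0, 0.189, -0.968, 0.12, 0.002]
[-0.0, 0.0, 0.189, -0.939, 0.261, 0.002]
[-0.0, 0.0, 0.189, -0.89, 0.397, 0.002]
[-0.0, 0.0, 0.189, -0.822, 0.525, 0.002]
[-0.0, 0.0, 0.189, -0.735, 0.641, 0.001]
left 70.9
```

Request:
{"fn": "step_arm", "kwargs": {"increments": [[[0,0,0.19,-0.97,0.12,0,-0.06],[0,0,0.19,-0.94,0.26,0,-0.06],[0,0,0.19,-0.89,0.4,0,-0.06],[0,0,0.19,-0.82,0.52,0,-0.06],[0,0,0.17,-0.74,0.64,0,-0.06]]]}}

```text
clock: 1.1
eef_pos: [398.8, 207.5, 404.6]
eef_rot: [-3.141, 0.0, 1.348]
wrist_force: [0.5, 0.4, -0.3]
finger_gap: 49.5
finger_force: 0.0
```

```bash
python3 plan.py 388 -322 404 1.181 39 5
```

```text
t 1.1 [398.8 207.5 404.6] [-3.141  0.     1.348] gap 49.5 F [ 0.5  0.4 -0.3]
[-0.0, 0.0, 0.189, -0.955, 0.196, 0.001]
[-0.0, 0.0, 0.024, -0.916, 0.335, 0.001]
[-0.0, 0.0, -0.0, -0.909, 0.352, 0.001]
[-0.0, 0.0, -0.0, -0.909, 0.352, 0.001]
[-0.0, 0.0, -0.0, -0.909, 0.352, 0.001]
left 334.6
```

Request:
{"fn": "step_arm", "kwargs": {"increments": [[[0,0,0.19,-0.96,0.2,0,-0.06],[0,0,0.02,-0.92,0.34,0,-0.06],[0,0,0,-0.91,0.35,0,-0.06],[0,0,0,-0.91,0.35,0,-0.06],[0,0,0,-0.91,0.35,0,-0.06]]]}}

```text
clock: 1.6
eef_pos: [395.1, 12.0, 404.6]
eef_rot: [-3.142, 0.0, 1.189]
wrist_force: [1.4, 0.1, -0.1]
finger_gap: 50.1
finger_force: 0.0
```

Request:
{"fn": "step_arm", "kwargs": {"increments": [[[0,0,0,-0.91,0.35,0,-0.06],[0,0,0,-0.91,0.35,0,-0.06],[0,0,0,-0.91,0.35,0,-0.06],[0,0,0,-0.91,0.35,0,-0.06],[0,0,0,-0.91,0.35,0,-0.06]]]}}

```text
clock: 2.1
eef_pos: [392.3, -183.1, 404.6]
eef_rot: [-3.141, -0.0, 1.189]
wrist_force: [0.6, -0.4, 1.1]
finger_gap: 49.5
finger_force: 0.0
```

```bash
python3 plan.py 388 -322 404 1.181 39 4
```

```text
t 2.1 [ 392.3 -183.1  404.6] [-3.141 -0.     1.189] gap 49.5 F [ 0.6 -0.4  1.1]
[-0.0, -0.0, 0.01, -0.916, 0.335, 0.004]
[-0.0, -0.0, 0.0, -0.913, 0.342, 0.004]
[-0.0, -0.0, 0.0, -0.913, 0.342, 0.004]
[-0.0, -0.0, 0.0, -0.514, 0.192, 0.002]
left 0.0
```

Request:
{"fn": "step_arm", "kwargs": {"increments": [[[0,0,0.01,-0.92,0.34,0,-0.06],[0,0,0,-0.91,0.34,0,-0.06],[0,0,0,-0.91,0.34,0,-0.06],[0,0,0,-0.51,0.19,0,-0.06],[0,0,0,0,0,0.8,-0.06]]]}}

```text
clock: 2.6
eef_pos: [388.4, -322.7, 374.7]
eef_rot: [3.136, 0.002, 1.179]
wrist_force: [0.7, 0.2, -1.1]
finger_gap: 49.9
finger_force: 0.0
```

Request:
{"fn": "step_arm", "kwargs": {"increments": [[[0,0,0,0,0,0.9,-0.06],[0,0,0,0,0,0.9,-0.06],[0,0,0,0,0,0.8,-0.06],[0,0,0,0,0,0.5,-0.06],[0,0,0,0,0,0,-0.06]]]}}

```text
clock: 3.1
eef_pos: [388.0, -319.7, 246.1]
eef_rot: [-3.137, -0.002, 1.181]
wrist_force: [-0.3, -0.6, 0.3]
finger_gap: 49.6
finger_force: 0.0
```

```bash
python3 - <<'E'
from cell import optics
import cv2,numpy as np
c=optics.camera("scene")
cv2.imwrite("pics/s1.png",cv2.resize(c["frame"][200:400,230:500,::-1],None,fx=2.5,fy=2.5))
E
python3 plan.py 388 -322 209 1.181 30 3
```

```text
t 3.15 [ 388.4 -320.1  248. ] [-3.139e+00 -1.000e-03  1.181e+00] gap 49.6 F [ 0.1 -0.4  0.8]
[-0.003, -0.001, 0.001, -0.038, 0.008, 0.749]
[0.0, -0.0, -0.0, -0.011, 0.002, 0.226]
[0.0, -0.0, -0.0, -0.0, 0.0, -0.0]
left 0.0
```

View pics/s1.png

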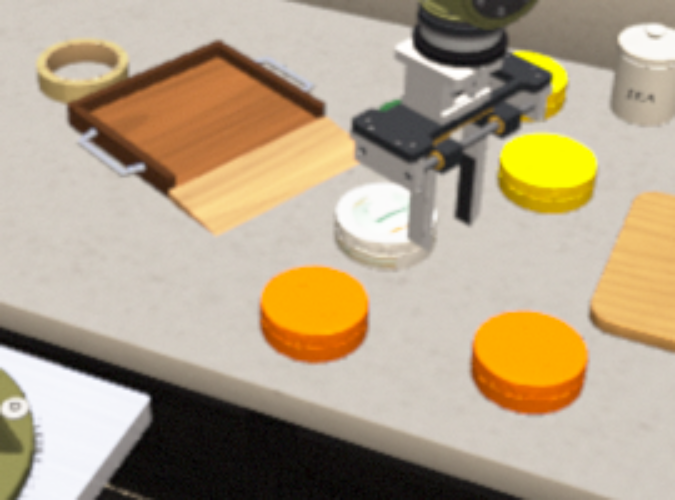

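The fingers hang behind the white tub (385,225), clear of the orange tub (315,312) and yellow tub (548,172). I'll lower to 10 mm above the worktop and start the push.

Request:
{"fn": "step_arm", "kwargs": {"increments": [[[0,0,0,0,0,0.5,-0.06],[0,0,0,0,0,0.37,-0.06],[0,0,0,0,0,0.06,-0.06],[0,0,0,0,0,0,-0.06]]]}}

```text
clock: 3.55
eef_pos: [388.8, -320.3, 212.5]
eef_rot: [3.141, 0.0, 1.181]
wrist_force: [-0.1, 0.1, -0.2]
finger_gap: 50.0
finger_force: 0.0
```

```bash
python3 plan.py 398.2 -297.6 209 1.181 8 5
```

```text
t 3.55 [ 388.8 -320.3  212.5] [3.141 0.    1.181] gap 50.0 F [-0.1  0.1 -0.2]
[0.001, 0.0, 0.001, 0.198, 0.001, 0.028]
[0.0, 0.0, -0.0, 0.198, 0.001, 0.028]
[0.0, 0.0, -0.0, 0.198, 0.0, 0.027]
[0.0, 0.0, -0.0, 0.021, 0.0, 0.003]
[0.0, 0.0, -0.0, 0.0, 0.0, 0.0]
left 0.0
```

Request:
{"fn": "step_arm", "kwargs": {"increments": [[[0,0,0,0.25,0,0.08,-0.06],[0,0,0,0.2,0,0,-0.06],[0,0,0,0.15,0,0,-0.06],[0,0,0,0.15,0,0,-0.06],[0,0,0,0.2,0,0,-0.06]]]}}

```text
clock: 4.05
eef_pos: [403.2, -284.6, 208.5]
eef_rot: [3.141, 0.0, 1.182]
wrist_force: [-0.7, -1.7, 0.6]
finger_gap: 49.8
finger_force: 0.7
```

Request:
{"fn": "step_arm", "kwargs": {"increments": [[[0,0,0,0.25,0,0,-0.06],[0,0,0,0.25,0,0,-0.06],[0,0,0,0.25,0,0,-0.06],[0,0,0,0.25,0,0,-0.06],[0,0,0,0.25,0,0,-0.06]]]}}

```text
clock: 4.55
eef_pos: [422.2, -237.9, 208.3]
eef_rot: [3.142, 0.0, 1.182]
wrist_force: [-0.5, -1.7, 1.4]
finger_gap: 49.3
finger_force: 1.2
```

```bash
cat > see.py <<'E'
import sys,numpy as np,cv2
from h import world
from cell import optics,manip
c=optics.camera("top");P=world(c);h=cv2.cvtColor(c["frame"],cv2.COLOR_RGB2HSV)
D=np.hypot(P[...,0]-float(sys.argv[1]),P[...,1]-float(sys.argv[2]))
m=(c["range_z"]>0)&(D<75)&(h[...,1]<45)&(h[...,2]>165)&(P[...,2]>15)&(P[...,2]<60)
q=P[m];print("tub",len(q),q.mean(0).round(1) if len(q) else "",[np.round(t,1) for t in cv2.minEnclosingCircle(q[:,:2].astype(np.float32))])
print(manip.read_state()["eef_pos"].round(1),manip.read_state()["wrist_force"].round(1))
if len(sys.argv)>3:
    s=optics.camera("scene")["frame"][200:350,230:430,::-1];t=c["frame"][200:320,250:410,::-1]
    f=lambda i:cv2.resize(i,(400,300));cv2.imwrite(sys.argv[3],np.hstack([f(s),f(t)]))
E
python3 see.py 435 -215 pics/p1.png
```

```text
tub 196 [ 458.1 -171.5   33.5] [array([ 455.5, -175.4]), np.float64(37.1)]
[ 422.6 -237.   208.2] [ 1.  -0.4 -0.9]
```

View pics/p1.png

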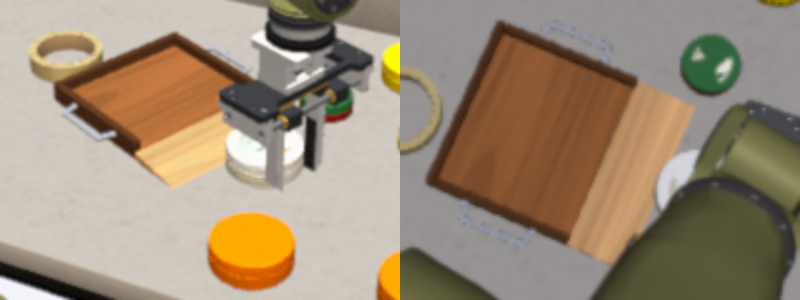

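In the picture the tub (left pane (265,155)) sits squarely against both fingers and has reached the slope foot. The pot (right pane (712,64)) is clear, so I continue.

Request:
{"fn": "step_arm", "kwargs": {"increments": [[[0,0,0,0.25,0,0,-0.06],[0,0,0,0.25,0,0,-0.06],[0,0,0,0.25,0,0,-0.06],[0,0,0,0.25,0,0,-0.06],[0,0,0,0.25,0,-0.03,-0.06]]]}}

```text
clock: 5.15
eef_pos: [441.2, -191.6, 209.3]
eef_rot: [-3.141, -0.0, 1.182]
wrist_force: [0.2, -1.9, -1.2]
finger_gap: 49.6
finger_force: 0.4
```

```bash
python3 see.py 459 -148 pics/p2.png
```

```text
tub 148 [ 475.8 -121.5   40.9] [array([ 472.5, -125.4]), np.float64(33.0)]
[ 441.5 -190.7  209.5] [1.4 0.5 0.9]
```

View pics/p2.png

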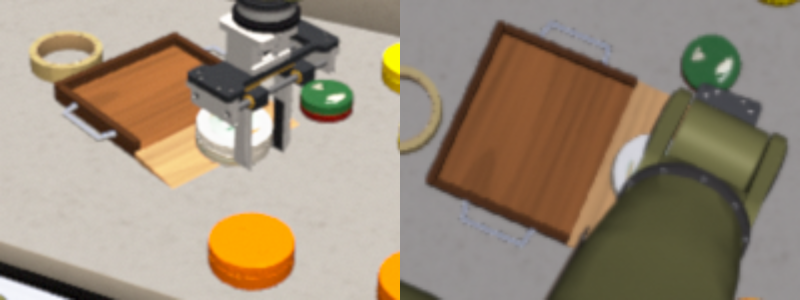

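The tub (left pane (233,135)) is climbing the slope, still square between the fingers. I continue with the fingers rising to follow the slope.

Request:
{"fn": "step_arm", "kwargs": {"increments": [[[0,0,0,0.25,0,-0.03,-0.06],[0,0,0,0.25,0,-0.04,-0.06],[0,0,0,0.25,0,-0.04,-0.06],[0,0,0,0.25,0,-0.04,-0.06],[0,0,0,0.25,0,-0.04,-0.06]]]}}

```text
clock: 5.75
eef_pos: [460.2, -145.4, 217.3]
eef_rot: [3.141, 0.0, 1.182]
wrist_force: [-0.9, -0.8, 0.1]
finger_gap: 49.8
finger_force: 0.8
```

Request:
{"fn": "step_arm", "kwargs": {"increments": [[[0,0,0,0.25,0,-0.04,-0.06],[0,0,0,0.25,0,-0.04,-0.06],[0,0,0,0.25,0,-0.04,-0.06],[0,0,0,0.25,0,0,-0.06],[0,0,0,0.25,0,0,-0.06]]]}}

```text
clock: 6.25
eef_pos: [479.2, -99.2, 221.9]
eef_rot: [3.141, 0.0, 1.182]
wrist_force: [-0.5, -0.8, 0.5]
finger_gap: 50.1
finger_force: 0.8
```

```bash
python3 see.py 497 -55 pics/p3.png;python3 plan.py 493.8 -65 222 1.181 10 5
```

```text
tub 59 [509.6 -20.4  43.9] [array([509.3, -21.7]), np.float64(23.2)]
[479.5 -98.3 221.9] [ 0.  -0.1  0.1]
t 6.35 [479.2 -98.9 221.8] [-3.142 -0.     1.183] gap 49.9 F [-0.1 -0.2  0.3]
[-0.0, -0.0, 0.002, 0.25, 0.004, -0.001]
[-0.0, -0.0, -0.0, 0.25, 0.004, -0.002]
[-0.0, -0.0, -0.0, 0.25, 0.004, -0.001]
[-0.0, -0.0, -0.0, 0.172, 0.003, -0.001]
[-0.0, -0.0, -0.0, 0.0, 0.0, -0.0]
left 0.0
```

View pics/p3.png

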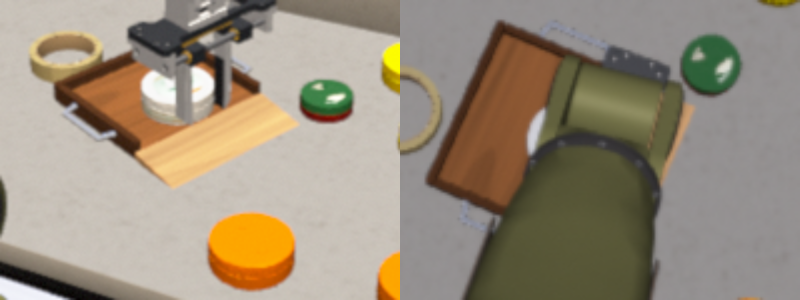

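The tub (left pane (178,95)) is flat on the tray floor, about 36 mm short of the middle. I push the rest, slow down, then back off.

Request:
{"fn": "step_arm", "kwargs": {"increments": [[[0,0,0,0.25,0,0,-0.06],[0,0,0,0.25,0,0,-0.06],[0,0,0,0.2,0,0,-0.06],[0,0,0,0.13,0,0,-0.06],[0,0,0,0.07,0,0,-0.06]]]}}

```text
clock: 6.85
eef_pos: [492.7, -66.1, 221.8]
eef_rot: [-3.142, 0.0, 1.182]
wrist_force: [-0.2, -0.7, -1.0]
finger_gap: 49.4
finger_force: 0.4
```

Request:
{"fn": "step_arm", "kwargs": {"increments": [[[0,0,0,0,0,0,-0.06],[0,0,0,-0.3,0,0,-0.06],[0,0,0,-0.5,0,-0.1,-0.06],[0,0,0,-0.2,0,-0.8,-0.06],[0,0,0,-0.2,0,-0.9,-0.06]]]}}

```text
clock: 7.35
eef_pos: [473.4, -112.4, 293.9]
eef_rot: [-3.139, 0.0, 1.18]
wrist_force: [0.4, -0.0, -0.3]
finger_gap: 50.3
finger_force: 0.0
```

Request:
{"fn": "step_arm", "kwargs": {"increments": [[[0,0,0,-0.7,0.4,-0.5,-0.06],[0,0,0,-0.8,0.4,-0.4,-0.06],[0,0,0,-0.8,0.4,-0.4,-0.06],[0,0,0,-0.8,0.4,-0.3,-0.06],[0,0,0,-0.8,0.4,0,-0.06]]]}}

```text
clock: 7.85
eef_pos: [488.3, -288.2, 359.8]
eef_rot: [3.139, 0.001, 1.181]
wrist_force: [0.6, 0.3, 0.2]
finger_gap: 50.0
finger_force: 0.0
```

Request:
{"fn": "step_arm", "kwargs": {"increments": [[[0,0,0,-0.8,0.4,0,-0.06],[0,0,0,-0.8,0.4,0,-0.06],[0,0,0,-0.5,0.2,0,-0.06],[0,0,0,0,0,0,-0.06],[0,0,0,0,0,0,-0.06]]]}}

```text
clock: 8.35
eef_pos: [493.5, -379.1, 357.5]
eef_rot: [-3.141, -0.0, 1.18]
wrist_force: [-0.3, 0.2, 0.3]
finger_gap: 50.0
finger_force: 0.0
```

```bash
python3 see.py 511 -23 pics/p4.png
```

```text
tub 787 [511.1 -21.7  44.7] [array([511.7, -22.4]), np.float64(44.7)]
[ 493.8 -378.4  357.7] [ 0.3 -0.  -0.1]
```

View pics/p4.png

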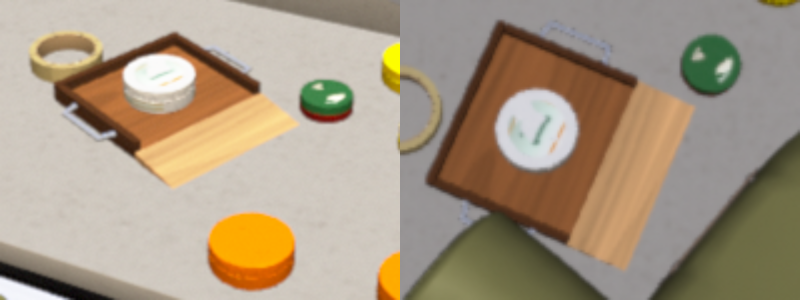

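The tub stands flat in the middle of the tray floor (right pane (537,130)), about 1 mm from the estimated centre. The pot and tape are unmoved and the arm is clear.

```bash
python3 -c "
from cell import workorder;print(workorder.sign_off())"
```

```text
the job is handed in; nothing more can be done
None
```

The white tub was pushed up the slope and stands flat on the tray floor, about 1 mm from its estimated centre; the pot and tape were not touched, the arm is clear, and the job was handed in at about 8.5 s on the robot's clock.

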